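# Sort the archive's desk stamps by spring

### The arm

A 7-joint arm with a two-finger parallel gripper is mounted at the origin on the work surface. World frame = base frame: x ahead of the robot, y to its left, z up, the work surface at z = 0. Lengths are in mm, angles in rad, forces in N, time in s.
With the tool pointing down it reaches from about 425 to 950 mm from the base axis. Payload 4.7 kg.
Tool frame: the origin (TCP) lies on the centre line of the jaws, within the pads' length; the fingertips stand 19 mm ahead of it and the grasp point (between the pads) is the TCP (arm.finger_overhang is the distance from the TCP to the fingertips, in mm); y points along the fingers, x is the direction in which the jaws open and shut, and the axes are right-handed (so a half turn about y gives the same grasp; the last joint's range is limited). The gripper opens to 87 mm and grips with 3 to 60 N. Pads are 19 mm wide; open, the fingers measure 117 mm over their backs; the gripper's body (75 mm by 190 mm) begins 51 mm behind the grasp point.
Start: joints at [-1.23, 0.469, -0.049, 1.532, 0.024, 1.141, -0.082], TCP at [243.926, 629.403, 241.573] pointing down, gripper open.
Joint ranges: [-2.59, 2.59], [-0.33, 1.99], [-1.39, 1.29], [0.1, 2.45], [-1.04, 4.18], [0.21, 1.99], [-2.66, 2.66]. Speed limits (rad/s): [2.57, 2.57, 3.14, 3.14, 3.14, 3.14, 3.14].

### API

Orientations are given as a unit quaternion [w, x, y, z].
In Python, from station import arm gives the robot as it stands.
- The arm moves only by the shell command python3 -m handwheel 'ROWS' [OPENING]. ROWS is JSON, a list of rows, each a list of 6 numbers: the shift along the tool's x, y, z scaled (see below), then the turn, a rotation vector about the tool's x, y, z scaled (see below). A call has 1 to 10 rows; each row shifts and turns the commanded pose from where the row before left it, along the tool's axes as they then stand; what a row does not reach is not made up. The controller multiplies each number of a shift by 0.05 m and each number of a turn by 6 degrees. A row lasts 1/10 s, in which the tool goes at most 50 mm and 8.59 degrees, less where a joint would pass 70% of its speed; a pose out of reach is approached as far as the arm can. A call with a number of a shift or a turn outside -1 to 1 is refused whole. A call with a gripper value outside its range is refused whole. OPENING is the opening, from -1 (shut) to 1 (fully open), so that 0 is half open, set as the call begins (- or left out, the last holds). The fingers move at their own pace and stop on an object; the grip force is fixed at half the most. Time passes only in rows, so rows that do not move let the fingers close. It gives the time, the measured TCP pose, the force and the opening at its end, in the units of the state.
- arm.get_obs(): the state, without advancing time (a new reading comes with each control period).
- arm.grab_frame(name): name is "scene" or "top"; returns the picture (420x560x3 uint8, blue, green, red); there is no depth.
- arm.camera_info(name): a dict with "mtx" (3x3 intrinsics, pixels), "rvec" (rotation vector, rad) and "tvec" (3), from world to camera coordinates, as OpenCV has them. Camera axes: x right, y down, z forward; pixel columns grow to the right and rows downward; lengths in mm; the calibration is good to about 2 mm. A picture is of the moment at which its call begins. camera_info takes no time and is no camera call.
- arm.job_done(): hands the job in, once; it reports no verdict.
The state is a dict: "time_s": time; "joint_positions": joint angles; "joint_vel": joint speeds; "effort": joint torques, N m; "ee_pos": TCP position; "tcp_rot": TCP orientation; "ft_force": force on the tool from outside, world axes, zero at the start; "torque": the same for the moment, N m; "finger_gap": finger opening in mm.
Only numpy, scipy, OpenCV 4.12 (cv2) and the standard library are available. Lean on these libraries where they do the work, as an engineer would, in place of code of your own. Each camera call takes 0.05 s, during which the arm holds its last target. There are 200 camera calls.

### The job

Try the spring of each of the three desk stamps by gently pushing its handle down at least halfway, so that its yellow O-ring is left halfway down or lower. Stand the stamps with a stiff spring in the green tray and those with a weak spring in the red tray, upright and flat on the tray's floor. Don't knock a stamp over or bang it down, and leave the other things on the desk where they are.

Things in the scene. Friction and masses are not known exactly. Their poses are not given: they have to be found in the camera images.
- stamp_1: One of three desk stamps that look alike; only pushing the handle tells its spring. Origin: centre of underside, z up. White base 48 (x) x 72 (y) x 34 mm, black housing 36 x 58 mm up to 48 mm, then a steel guide tube, 20 mm thick, with a black handle block on top. About 280 g (220 to 350). Can be lifted by its handle.
- grip_1 (a point): Centre of the top face of stamp_1's handle, 122 mm above the stamp's underside when up. The handle is a block 30 (stamp's x) x 50 (y) mm, spanning heights 84 to 122 mm when up; grip it across its 30 mm.
- handle_1 (a joint): How far stamp_1's handle is pushed down, m: 0 up, 0.024 at the bottom stop; its spring brings it back up. A stiff spring needs about 10 N at 12 mm down and 16 N at 24 mm; a weak one about 3 N at 12 mm and 4 N at 24 mm.
- oring_1 (a joint): How far the yellow O-ring (33 mm across, 6 mm thick) on stamp_1's guide tube has been slid down, m. It starts at 0, its top 1 mm under the raised handle; the handle pushes it down (about 0.5 N of friction) and it stays where it was left, so it shows the deepest push less 1 mm.
- stamp_2: One of three desk stamps that look alike; only pushing the handle tells its spring. Origin: centre of underside, z up. White base 48 (x) x 72 (y) x 34 mm, black housing 36 x 58 mm up to 48 mm, then a steel guide tube, 20 mm thick, with a black handle block on top. About 280 g (220 to 350). Can be lifted by its handle.
- grip_2 (a point): Centre of the top face of stamp_2's handle, 122 mm above the stamp's underside when up. The handle is a block 30 (stamp's x) x 50 (y) mm, spanning heights 84 to 122 mm when up; grip it across its 30 mm.
- handle_2 (a joint): How far stamp_2's handle is pushed down, m: 0 up, 0.024 at the bottom stop; its spring brings it back up. A stiff spring needs about 10 N at 12 mm down and 16 N at 24 mm; a weak one about 3 N at 12 mm and 4 N at 24 mm.
- oring_2 (a joint): How far the yellow O-ring (33 mm across, 6 mm thick) on stamp_2's guide tube has been slid down, m. It starts at 0, its top 1 mm under the raised handle; the handle pushes it down (about 0.5 N of friction) and it stays where it was left, so it shows the deepest push less 1 mm.
- stamp_3: One of three desk stamps that look alike; only pushing the handle tells its spring. Origin: centre of underside, z up. White base 48 (x) x 72 (y) x 34 mm, black housing 36 x 58 mm up to 48 mm, then a steel guide tube, 20 mm thick, with a black handle block on top. About 280 g (220 to 350). Can be lifted by its handle.
- grip_3 (a point): Centre of the top face of stamp_3's handle, 122 mm above the stamp's underside when up. The handle is a block 30 (stamp's x) x 50 (y) mm, spanning heights 84 to 122 mm when up; grip it across its 30 mm.
- handle_3 (a joint): How far stamp_3's handle is pushed down, m: 0 up, 0.024 at the bottom stop; its spring brings it back up. A stiff spring needs about 10 N at 12 mm down and 16 N at 24 mm; a weak one about 3 N at 12 mm and 4 N at 24 mm.
- oring_3 (a joint): How far the yellow O-ring (33 mm across, 6 mm thick) on stamp_3's guide tube has been slid down, m. It starts at 0, its top 1 mm under the raised handle; the handle pushes it down (about 0.5 N of friction) and it stays where it was left, so it shows the deepest push less 1 mm.
- tray_green: Shallow green tray fixed to the desk, open on top: 122 (x) x 252 (y) mm outside, 26 mm high, walls and floor 4 mm thick. Origin: centre of its underside, its y axis along the long side. Three stamps fit in a row along y, 78 mm apart, with their 72 mm side along y.
- tray_red: Shallow red tray fixed to the desk, open on top: 122 (x) x 252 (y) mm outside, 26 mm high, walls and floor 4 mm thick. Origin: centre of its underside, its y axis along the long side. Three stamps fit in a row along y, 78 mm apart, with their 72 mm side along y.
- ink_bottle: Small ink jar, 38 mm across, 60 mm high, loose, standing in the gap between the trays. Origin: underside. Leave alone.
- magnifier: Hand magnifier lying flat, 90 mm round lens, 95 mm handle toward its -x; origin under the lens. Loose, leave alone.
- dust_brush: Dusting brush lying flat along its x, loose; leave alone.
- stapler: Blue stapler, 140 x 35 x 50 mm, loose; leave alone.
- pencil_cup: Blue ceramic cup, 74 mm across, 100 mm high, loose; leave alone.
- ink_pad: Flat dark steel ink-pad tin, 75 x 115 x 20 mm, loose; leave alone.
- blotter: Dark brown desk blotter, a fixed flat mat 160 (x) x 580 (y) x 3 mm on which the three stamps stand at the start. Origin: centre of its underside.
Not all that is in view belongs to the job. What is shaped like the stamp_3 but brown or orange is not meant.

How it is judged (in metres and radians):
At the end, for the whole second after the job is handed in: Each stamp's O-ring has been slid down at least 9 mm; every stiff stamp stands in the green tray and every weak one in the red tray: its centre within 50 mm across and 115 mm along of the tray's centre, its underside less than 12 mm above the tray's underside, tilted less than 0.12 rad, at rest (x of stamp_1 in the frame of tray_red between -0.05 and 0.05 m and y of stamp_1 in the frame of tray_red between -0.115 and 0.115 m and z of each of stamp_1, stamp_3 in the frame of tray_red below 0.012 m and angle between each of stamp_1, stamp_2, stamp_3's own z axis and vertical below 0.12 rad and linear speed of each of stamp_1, stamp_2, stamp_3 below 0.02 m/s and value of joint each of oring_1, oring_2, oring_3 above 0.009 m and x of stamp_2 in the frame of tray_green between -0.05 and 0.05 m and y of stamp_2 in the frame of tray_green between -0.115 and 0.115 m and z of stamp_2 in the frame of tray_green below 0.012 m and x of stamp_3 in the frame of tray_red between -0.05 and 0.05 m and y of stamp_3 in the frame of tray_red between -0.115 and 0.115 m); the robot touches nothing.
It fails at once if a stamp was knocked over (angle between any of stamp_1, stamp_2, stamp_3's own z axis and vertical above 0.8 rad).
It fails at once if a stamp was struck or pressed onto the blotter or a tray with more than 45 N (contact force between any of stamp_1, stamp_2, stamp_3 and blotter above 45 N or contact force between any of stamp_1, stamp_2, stamp_3 and tray_green above 45 N or contact force between any of stamp_1, stamp_2, stamp_3 and tray_red above 45 N).
It fails at once if another thing on the desk was moved by more than 30 mm (distance of any of ink_bottle, magnifier, dust_brush, stapler, pencil_cup, ink_pad from where it was at the start of the episode above 0.03 m).
It also fails if it takes over 72 s, if anything falls off the work surface, if the arm or the gripper's body presses on something with over 40 N, if the wrist force passes 120 N, or if a joint passes its speed limit or range.

## Working session

There is one attempt and no reset: what is moved stays moved. The work goes in short steps, Python scripts to look and compute and a shell command to move; the robot and the scene stay as the last step left them, time stands still between calls to the robot, and variables do not carry over. Pictures are saved under pics/ and viewed, about 8 in all and at most 12, crops included, and the job is handed in when it is done.

```bash
mkdir -p pics; python3 - <<'E'
from station import arm
import cv2
o=arm.get_obs()
for k in o: print(k,o[k])
for n in("scene","top"):
    cv2.imwrite(f"pics/{n}0.png",arm.grab_frame(n)); c=arm.camera_info(n); print(n,c)
E
```

```text
time_s 0.0
joint_positions [-1.22989084  0.46945892 -0.04856706  1.53370098  0.02412177  1.1410074
 -0.0823029 ]
joint_vel [ 0.00189894  0.00085934  0.00024423  0.0003615   0.00080296 -0.00187221
 -0.00044593]
effort [ 1.99091789e-05 -5.07983816e+01 -8.08284874e-02 -2.36157650e+01
 -6.13897154e-02  3.77599150e-02  1.75120890e-04]
ee_pos [243.77280233 628.83274026 240.48455573]
tcp_rot [-0.58297199  0.58382727  0.39899722 -0.40011322]
ft_force [-0.65162686 -0.34900033 -0.6065776 ]
torque [-0.02533076  0.00026969 -0.04836665]
finger_gap 86.84033319360083
scene {'mtx': array([[422.80841295,   0.        , 271.88613782],
       [  0.        , 422.80841295, 209.6383941 ],
       [  0.        ,   0.        ,   1.        ]]), 'rvec': array([ 0.75599559,  2.43577104, -1.3420011 ]), 'tvec': array([ 517.83392139,  -60.26187268, 1823.31641186])}
top {'mtx': array([[467.88220489,   0.        , 271.14056434],
       [  0.        , 467.88220489, 213.82756099],
       [  0.        ,   0.        ,   1.        ]]), 'rvec': array([ 2.16879824, -2.13847178,  0.14620469]), 'tvec': array([-105.43126264,  565.99977561, 1786.55603235])}
```

View pics/scene0.png

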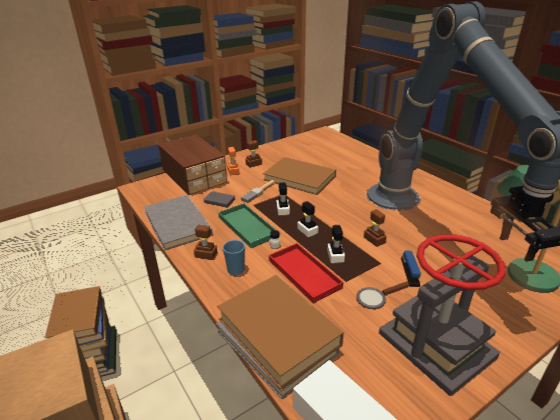

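View pics/top0.png

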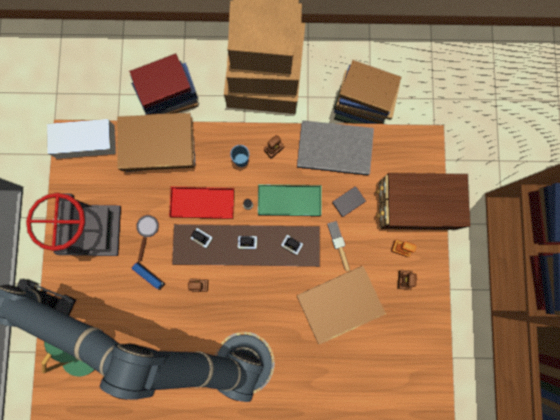

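The three white-based stamps are in the top view at (201,238), (247,241) and (292,243). The look-alikes with brown or orange bases at (198,286), (274,147), (404,249) and (407,280) are not meant. I'll confirm this in an enlarged crop.

```bash
python3 - <<'E'
import cv2,numpy as np
t=cv2.imread("pics/top0.png"); s=cv2.imread("pics/scene0.png")
a=cv2.resize(t[180:270,165:325],None,fx=5,fy=5,interpolation=cv2.INTER_CUBIC)
cv2.imwrite("pics/c1.png",a)
b=cv2.resize(s[175:275,260:360],None,fx=6,fy=6,interpolation=cv2.INTER_CUBIC)
cv2.imwrite("pics/c2.png",b)
E
```

```text
(no output)
```

View pics/c1.png

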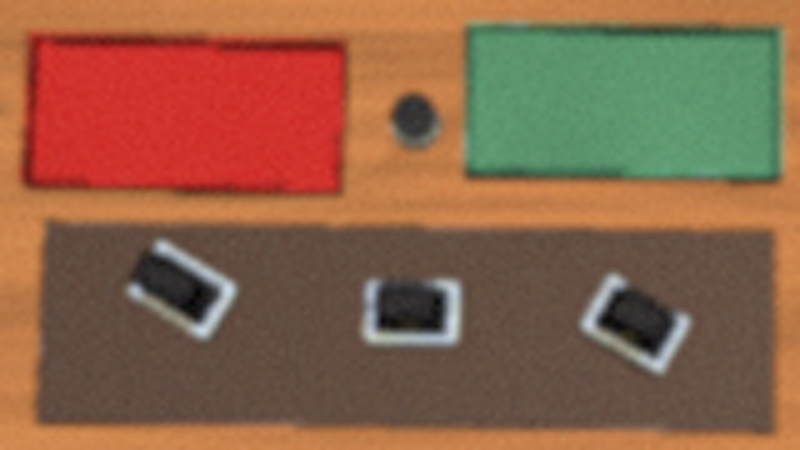

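View pics/c2.png

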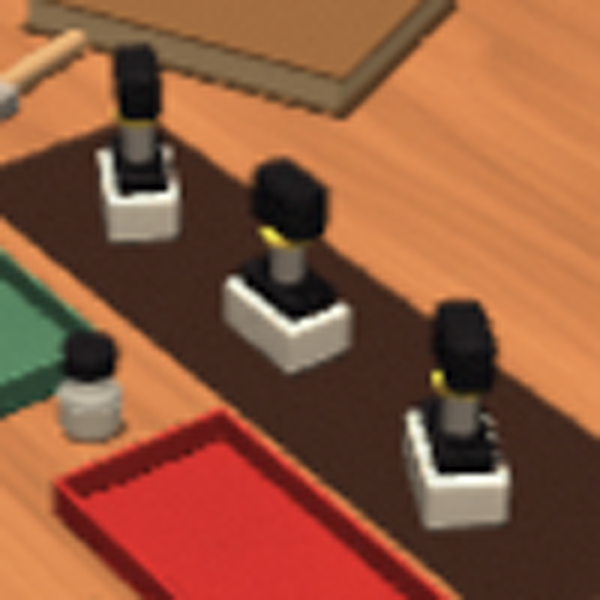

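Crop 1 (top, ×5) shows three white-based stamps centred near (182,290), (412,312) and (636,322), with the trays above them and the ink jar at (414,120). Crop 2 confirms that all three have white bases, black handles and a yellow ring high on the tube. Next I'll fit their poses with silhouettes in both views.

```bash
cat > h.py <<'E'
import cv2,numpy as np,json,os
from scipy.optimize import minimize
from scipy.spatial.transform import Rotation as R
from station import arm
U=4
CAM={n:arm.camera_info(n) for n in("scene","top")}
def proj(n,P):
    c=CAM[n]; return cv2.projectPoints(np.asarray(P,float).reshape(-1,1,3),c["rvec"],c["tvec"],c["mtx"],None)[0][:,0]
def unproj(n,px,z):
    c=CAM[n];Rm=cv2.Rodrigues(c["rvec"])[0]; d=Rm.T@np.linalg.solve(c["mtx"],[*px,1]);o=-Rm.T@c["tvec"]
    return o+d*(z-o[2])/d[2]
def box(x,y,a,sx,sy,z0,z1):
    ca,sa=np.cos(a),np.sin(a)
    return [(x+ca*u*sx/2-sa*v*sy/2,y+sa*u*sx/2+ca*v*sy/2,z) for u in(-1,1) for v in(-1,1) for z in(z0,z1)]
def hull(n,P,m,val):
    h=cv2.convexHull(((proj(n,P)+.5)*U-.5).astype(np.float32))
    cv2.fillConvexPoly(m,np.round(h*16).astype(np.int32),val,shift=4)
def stampmask(n,p,z0):
    m=np.zeros((420*U,560*U),np.uint8); x,y,a=p
    hull(n,box(x,y,a,48,72,z0,z0+34),m,255)
    hull(n,box(x,y,a,36,58,z0+34,z0+48),m,0); hull(n,box(x,y,a,20,20,z0+48,z0+84),m,0); hull(n,box(x,y,a,30,50,z0+84,z0+122),m,0)
    return m
def traymask(n,p,z0=0):
    m=np.zeros((420*U,560*U),np.uint8); hull(n,box(*p,122,252,0,26),m,255); return m
def fit(imgs,cls,render,p0,z0):
    obs={}
    for n,im in imgs.items():
        b=cv2.resize(im,None,fx=U,fy=U,interpolation=cv2.INTER_CUBIC); h=cv2.cvtColor(b,cv2.COLOR_BGR2HSV)
        k=cls(h); roi=np.zeros(k.shape,np.uint8); c=proj(n,[(p0[0],p0[1],20)])[0]*U
        cv2.circle(roi,(int(c[0]),int(c[1])),int((45 if render is traymask else 20)*U),255,-1); obs[n]=(k.astype(np.uint8)*255)&roi
    def cost(q):
        p=(q[0],q[1],q[2]/30); s=0
        for n,o in obs.items():
            r=render(n,p,z0); s+=1-np.count_nonzero(o&r)/max(1,np.count_nonzero(o|r))
        return s
    best=None
    for da in (-.6,-.3,0,.3,.6) if render is stampmask else (0,):
        q0=np.array([p0[0],p0[1],(p0[2]+da)*30]); sim=np.vstack([q0,q0+[12,0,0],q0+[0,12,0],q0+[0,0,9]])
        r=minimize(cost,q0,method="Nelder-Mead",options=dict(initial_simplex=sim,xatol=.1,fatol=1e-4,maxiter=120))
        if best is None or r.fun<best.fun: best=r
    return [best.x[0],best.x[1],best.x[2]/30],best.fun
white=lambda h:(h[...,1]<90)&(h[...,2]>125)
red=lambda h:((h[...,0]<4)|(h[...,0]>172))&(h[...,1]>140)
green=lambda h:(h[...,0]>60)&(h[...,0]<88)&(h[...,1]>70)
E
python3 - <<'E'
from h import *
im={n:cv2.imread(f"pics/{n}0.png") for n in CAM}
S=[]
for px in((201,238),(247,241),(292,243)):
    p0=unproj("top",px,40); a,f=fit(im,white,stampmask,[p0[0],p0[1],0],3); S.append(a); print("stamp",np.round(a,3),round(f,3))
T=[]
for px,c in(((202,203),red),((290,200),green)):
    p0=unproj("top",px,15); a,f=fit(im,c,traymask,[p0[0],p0[1],0],0); T.append(a); print("tray",np.round(a,3),round(f,3))
print("ink",unproj("top",(165+414/5,180+120/5),60))
json.dump([S,T],open("poses.json","w"))
R0=R.from_quat(arm.get_obs()["tcp_rot"],scalar_first=True).as_matrix(); print(R0.round(3))
E
```

```text
stamp [472.105 175.132  -0.55 ] 0.579
stamp [ 4.57977e+02 -5.54300e+00  1.80000e-02] 0.515
stamp [ 450.414 -179.629   -0.521] 0.537
tray [ 6.14129e+02  1.78736e+02 -3.00000e-02] 0.166
tray [ 6.26151e+02 -1.70242e+02 -2.70000e-02] 0.272
ink [601.46632429  -6.75586236  60.        ]
[[ 0.361 -0.001 -0.932]
 [ 0.932 -0.002  0.361]
 [-0.002 -1.    -0.   ]]
```

```bash
cat >> h.py <<'E'
def plan(x,y,z,th):
    "turn rows (about tool y) from now, then shift in units with tool x at angle th"
    o=arm.get_obs(); Rm=R.from_quat(o["tcp_rot"],scalar_first=True).as_matrix(); p=o["ee_pos"]
    now=np.arctan2(Rm[1,0],Rm[0,0]); d=(np.array([x,y,z])-p)/50
    f=lambda t:np.round([np.cos(t)*d[0]+np.sin(t)*d[1],-d[2],-np.sin(t)*d[0]+np.cos(t)*d[1]],2)
    print("p",p.round(1),"th",round(now,3),"tilt",Rm[:,1].round(3),"F",o["ft_force"].round(1),"gap",round(o["finger_gap"],1),"turn",round(-np.degrees(th-now)/6,2),"shift at th",f(th),"shift now",f(now),"t",round(o["time_s"],1))
E
python3 - <<'E'
from h import *
for c in((177,278),(409,297),(640,308)): print(unproj("top",(165+c[0]/5,180+c[1]/5),120).round(0))
S,T=json.load(open("poses.json"))
plan(S[0][0],S[0][1],165,S[0][2])
# overlay check
im=cv2.imread("pics/top0.png");sc=cv2.imread("pics/scene0.png")
out=[]
for n,i,(x,y) in(("top",im,(180,165)),("scene",sc,(175,235))):
    b=cv2.resize(i,None,fx=U,fy=U,interpolation=cv2.INTER_CUBIC)
    for k,p in enumerate(S+T):
        m=(stampmask(n,p,3) if k<3 else traymask(n,p))
        cv2.drawContours(b,cv2.findContours(m,0,1)[0],-1,(255,0,255),1)
    out.append(b[x*U:(x+100)*U,y*U:(y+160)*U])
v=np.vstack(out); cv2.imwrite("pics/ov.png",cv2.resize(v,None,fx=.75,fy=.75))
E
```

```text
[471. 163. 120.]
[460.  -9. 120.]
[ 454. -179.  120.]
p [243.8 628.9 240.6] th 1.201 tilt [-0.001 -0.002 -1.   ] F [-0.3  0.1  0.7] gap 87.2 turn 16.72 shift at th [ 8.64  1.51 -5.35] shift now [-6.81  1.51 -7.54] t 0.1
```

View pics/ov.png

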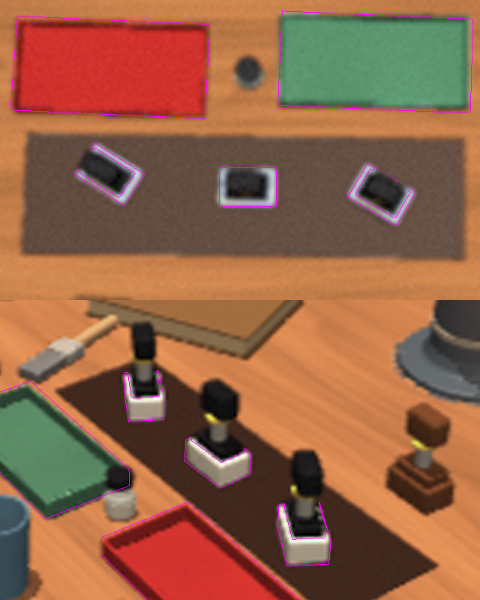

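The base outlines match in both views, but my by-eye handle centre for stamp A is 12 mm off in y. I'll refit with the dark parts included.

```bash
cat >> h.py <<'E'
def darkmask(n,p,z0):
    m=np.zeros((420*U,560*U),np.uint8); x,y,a=p
    hull(n,box(x,y,a,36,58,z0+34,z0+48),m,255); hull(n,box(x,y,a,18,18,z0+48,z0+84),m,0); hull(n,box(x,y,a,30,50,z0+84,z0+122),m,255)
    return m
dark=lambda h:h[...,2]<52
E
python3 - <<'E'
from h import *
im={n:cv2.imread(f"pics/{n}0.png") for n in CAM}
S,T=json.load(open("poses.json"))
for p in S:
  print("cam split")
  for n in (("top",),("scene",),("top","scene")):
    i={k:im[k] for k in n}
    for nm,c,r in(("w",white,stampmask),("d",dark,darkmask)):
        a,f=fit(i,c,r,p,3); print(n,nm,np.round(a,2),round(f,2))
E
```

```text
cam split
('top',) w [473.28 175.7   -0.53] 0.27
('top',) d [471.91 175.17  -0.55] 0.43
('scene',) w [469.38 172.29  -0.56] 0.22
('scene',) d [470.09 172.14  -0.66] 0.48
('top', 'scene') w [472.1  175.16  -0.55] 0.58
('top', 'scene') d [470.63 173.38  -0.67] 0.92
cam split
('top',) w [ 4.5798e+02 -5.5100e+00  2.0000e-02] 0.29
('top',) d [ 4.5783e+02 -5.4500e+00  2.0000e-02] 0.47
('scene',) w [ 4.5475e+02 -7.7900e+00 -1.2000e-01] 0.14
('scene',) d [ 4.5611e+02 -6.5100e+00 -1.8000e-01] 0.43
('top', 'scene') w [ 4.5789e+02 -5.4600e+00  2.0000e-02] 0.51
('top', 'scene') d [ 4.57e+02 -5.81e+00 -1.70e-01] 0.91
cam split
('top',) w [ 450.98 -179.6    -0.51] 0.3
('top',) d [ 4.5017e+02 -1.7801e+02 -2.9000e-01] 0.43
('scene',) w [ 447.77 -181.11   -0.52] 0.18
('scene',) d [ 450.01 -177.46   -0.61] 0.47
('top', 'scene') w [ 450.41 -179.63   -0.52] 0.54
('top', 'scene') d [ 450.22 -177.29   -0.6 ] 0.9
```

The independent fits agree: A (471,174,-0.54), B (457,-6,0), C (450,-179,-0.52). Next I'll turn, close the jaws and move over A.

```bash
python3 -m handwheel '[[0,0,0,0,1,0],[0,0,0,0,1,0],[0,0,0,0,1,0],[0,0,0,0,1,0],[0,0,0,0,1,0],[0,0,0,0,1,0],[0,0,0,0,1,0],[0,0,0,0,1,0],[0,0,0,0,1,0],[0,0,0,0,1,0]]' -1 >/dev/null
python3 -m handwheel '[[0,0,0,0,1,0],[0,0,0,0,1,0],[0,0,0,0,1,0],[0,0,0,0,1,0],[0,0,0,0,1,0],[0,0,0,0,1,0],[0,0,0,0,0.65,0]]'
python3 -c "
from h import *
plan(471,174,165,-.54)"
```

```text
time_s: 1.8
ee_pos: [243.7, 629.1, 240.9]
tcp_rot: [-0.681, 0.681, -0.191, 0.191]
ft_force: [0.2, -0.8, -0.1]
finger_gap: 0.5
p [243.7 629.1 240.9] th -0.546 tilt [-0.    -0.001 -1.   ] F [ 0.2 -0.8 -0.1] gap 0.5 turn -0.06 shift at th [ 8.58  1.52 -5.47] shift now [ 8.61  1.52 -5.42] t 1.8
```

```bash
python3 -m handwheel '[[0.72,0.1,-0.45,0,0,0],[0.72,0.1,-0.45,0,0,0],[0.72,0.1,-0.45,0,0,0],[0.72,0.1,-0.45,0,0,0],[0.72,0.1,-0.45,0,0,0],[0.72,0.1,-0.45,0,0,0],[0.72,0.1,-0.45,0,0,0],[0.72,0.1,-0.45,0,0,0],[0.72,0.1,-0.45,0,0,0],[0.72,0.1,-0.45,0,0,0]]' >/dev/null
python3 -m handwheel '[[0.7,0.1,-0.45,0,0,0],[0.7,0.1,-0.47,0,0,0],[0,0.1,0,0,0,0],[0,0.1,0,0,0,0],[0,0,0,0,0,0],[0,0,0,0,0,0]]'
python3 -c "
from h import *
plan(471,174,145,-.54)"
```

```text
time_s: 3.4
ee_pos: [471.6, 176.8, 171.3]
tcp_rot: [-0.681, 0.682, -0.189, 0.188]
ft_force: [0.5, 0.9, 0.6]
finger_gap: 0.4
p [471.6 176.8 171.3] th -0.54 tilt [-0.001  0.    -1.   ] F [0.5 0.9 0.6] gap 0.4 turn 0.0 shift at th [ 0.02  0.53 -0.05] shift now [ 0.02  0.53 -0.05] t 3.4
```

```bash
python3 -m handwheel '[[0,0.1,-0.05,0,0,0],[0,0.1,0,0,0,0],[0,0.1,0,0,0,0],[0,0.1,0,0,0,0],[0,0.1,0,0,0,0],[0,0.06,0,0,0,0],[0,0.06,0,0,0,0]]'
python3 -m handwheel '[[0,0.06,0,0,0,0],[0,0.06,0,0,0,0],[0,0.06,0,0,0,0],[0,0,0,0,0,0],[0,0,0,0,0,0]]'
```

```text
time_s: 4.1
ee_pos: [470.9, 173.1, 140.6]
tcp_rot: [-0.681, 0.681, -0.19, 0.189]
ft_force: [-2.5, -0.3, 6.6]
finger_gap: 0.4
time_s: 4.6
ee_pos: [471.0, 173.1, 132.3]
tcp_rot: [0.681, -0.681, 0.19, -0.189]
ft_force: [-2.8, -1.2, 9.7]
finger_gap: 0.3
```

9.7 N at about 12 mm down suggests a stiff spring. I'll push a little further, then retract and go on to B, turning by +0.54 rad (5.2 units negative).

```bash
python3 -m handwheel '[[0,0.05,0,0,0,0],[0,0.04,0,0,0,0],[0,0,0,0,0,0],[0,0,0,0,0,0]]'
python3 -m handwheel '[[0,-0.1,0,0,0,0],[0,-0.2,0,0,0,0],[0,-0.2,0,0,0,0],[0,-0.3,0,0,0,0],[0,-0.3,0,0,-1,0],[0,0,0,0,-1,0],[0,0,0,0,-1,0],[0,0,0,0,-1,0],[0,0,0,0,-1,0],[0,0,0,0,-0.15,0]]'
python3 -c "
from h import *
plan(457,-6,150,0)"
```

```text
time_s: 5.0
ee_pos: [471.0, 173.1, 128.1]
tcp_rot: [0.681, -0.681, 0.19, -0.189]
ft_force: [-3.7, -1.5, 11.9]
finger_gap: 0.5
time_s: 6.0
ee_pos: [471.0, 173.1, 182.0]
tcp_rot: [0.707, -0.707, 0.001, -0.001]
ft_force: [-0.7, 0.7, 0.1]
finger_gap: 0.6
p [471.  173.1 182. ] th -0.003 tilt [ 0.  0. -1.] F [-0.7  0.7  0.1] gap 0.6 turn -0.03 shift at th [-0.28  0.64 -3.58] shift now [-0.27  0.64 -3.58] t 6.0
```

```bash
python3 -m handwheel '[[-0.04,0,-0.6,0,0,0],[-0.04,0,-0.6,0,0,0],[-0.05,0,-0.6,0,0,0],[-0.05,0,-0.6,0,0,0],[-0.05,0,-0.6,0,0,0],[-0.05,0,-0.58,0,0,0],[0,0.2,0,0,0,0],[0,0.2,0,0,0,0],[0,0.2,0,0,0,0],[0,0.1,0,0,0,0]]'
python3 -m handwheel '[[0,0.06,0,0,0,0],[0,0.06,0,0,0,0],[0,0.06,0,0,0,0],[0,0.06,0,0,0,0],[0,0.04,0,0,0,0],[0,0,0,0,0,0],[0,0,0,0,0,0]]'
```

```text
time_s: 7.0
ee_pos: [455.8, -4.7, 145.6]
tcp_rot: [-0.707, 0.707, -0.001, -0.0]
ft_force: [-0.4, 0.3, 0.6]
finger_gap: 0.0
time_s: 7.7
ee_pos: [456.5, -5.8, 133.1]
tcp_rot: [0.707, -0.707, 0.001, -0.001]
ft_force: [-1.8, 1.7, 1.9]
finger_gap: 0.8
```

```bash
python3 -m handwheel '[[0,0.06,0,0,0,0],[0,0.04,0,0,0,0],[0,0,0,0,0,0],[0,0,0,0,0,0]]'
python3 -m handwheel '[[0,-0.1,0,0,0,0],[0,-0.2,0,0,0,0],[0,-0.2,0,0,0,0],[0,-0.3,0,0,0,0],[0,-0.3,0,0,1,0],[0,0,0,0,1,0],[0,0,0,0,1,0],[0,0,0,0,1,0],[0,0,0,0,1,0]]'
python3 -c "
from h import *
plan(450,-178.5,150,-.52)"
```

```text
time_s: 8.1
ee_pos: [456.4, -5.8, 128.0]
tcp_rot: [0.707, -0.707, 0.001, -0.001]
ft_force: [-0.7, 1.5, 2.2]
finger_gap: 0.4
time_s: 9.0
ee_pos: [456.5, -6.2, 183.8]
tcp_rot: [0.682, -0.682, 0.185, -0.186]
ft_force: [1.0, -0.3, -0.3]
finger_gap: 0.8
p [456.5  -6.2 183.8] th -0.532 tilt [ 0.001  0.    -1.   ] F [ 1.  -0.3 -0.3] gap 0.8 turn -0.11 shift at th [ 1.6   0.68 -3.05] shift now [ 1.63  0.68 -3.04] t 9.0
```

B is weak: about 2–3 N at 16 mm. Now C.

```bash
python3 -m handwheel '[[0.27,0,-0.5,0,0,0],[0.27,0,-0.5,0,0,0],[0.27,0,-0.51,0,0,0],[0.27,0,-0.51,0,0,0],[0.27,0,-0.51,0,0,0],[0.27,0,-0.51,0,0,0],[0,0.2,0,0,0,0],[0,0.2,0,0,0,0],[0,0.2,0,0,0,0],[0,0.1,0,0,0,0]]'
python3 -m handwheel '[[0,0.06,0,0,0,0],[0,0.06,0,0,0,0],[0,0.06,0,0,0,0],[0,0.06,0,0,0,0],[0,0.06,0,0,0,0],[0,0,0,0,0,0],[0,0,0,0,0,0]]'
python3 -m handwheel '[[0,0.06,0,0,0,0],[0,0.04,0,0,0,0],[0,0,0,0,0,0],[0,0,0,0,0,0]]'
```

```text
time_s: 10.0
ee_pos: [449.4, -176.5, 146.7]
tcp_rot: [0.683, -0.683, 0.184, -0.183]
ft_force: [0.7, 0.4, 0.1]
finger_gap: 0.4
time_s: 10.7
ee_pos: [450.0, -177.9, 133.0]
tcp_rot: [0.683, -0.683, 0.184, -0.184]
ft_force: [-0.2, 2.4, 2.5]
finger_gap: 0.4
time_s: 11.1
ee_pos: [450.0, -177.9, 127.9]
tcp_rot: [0.683, -0.683, 0.184, -0.184]
ft_force: [-0.6, 3.0, 2.7]
finger_gap: 0.6
```

C is weak too (2.7 N at 16 mm), so A goes to green and B and C to red. I'll raise the arm, open the jaws and check the rings.

```bash
python3 -m handwheel '[[0,-0.1,0,0,0,0],[0,-0.2,0,0,0,0],[0,-0.3,0,0,0,0],[0,-0.4,0,0,0,0],[0,-0.4,0,0,0,0]]'
python3 -m handwheel '[[0,0,0,0,0,0],[0,0,0,0,0,0],[0,0,0,0,0,0]]' 1
python3 - <<'E'
from h import *
s=arm.grab_frame("scene"); cv2.imwrite("pics/s1.png",s); t=arm.grab_frame("top"); cv2.imwrite("pics/t1.png",t)
cv2.imwrite("pics/c3.png",cv2.resize(s[165:275,250:360],None,fx=5,fy=5,interpolation=cv2.INTER_CUBIC))
for p in json.load(open("poses.json"))[0]: print(fit({"scene":s},white,stampmask,p,3))
plan(450,-178.5,112,-.53)
E
```

```text
time_s: 11.6
ee_pos: [449.6, -178.7, 199.2]
tcp_rot: [-0.682, 0.683, -0.184, 0.185]
ft_force: [0.5, 0.3, -0.0]
finger_gap: 0.6
time_s: 11.9
ee_pos: [449.3, -177.8, 197.4]
tcp_rot: [-0.683, 0.683, -0.185, 0.184]
ft_force: [-0.8, 0.3, -0.3]
finger_gap: 16.9
([np.float64(468.94547067693554), np.float64(172.4367459607011), np.float64(-0.5464338598404995)], np.float64(0.21321819993357694))
([np.float64(454.62421438798356), np.float64(-7.313553941309808), np.float64(-0.12758195921488355)], np.float64(0.137664086166274))
([np.float64(448.0497930202092), np.float64(-180.3713539607981), np.float64(-0.5243773393638574)], np.float64(0.2186878727634195))
p [ 449.4 -177.8  197.3] th -0.527 tilt [-0.002  0.    -1.   ] F [-0.4  0.  -0.4] gap 24.6 turn 0.03 shift at th [ 0.02  1.71 -0.01] shift now [ 0.02  1.71 -0.01] t 12.0
```

View pics/c3.png

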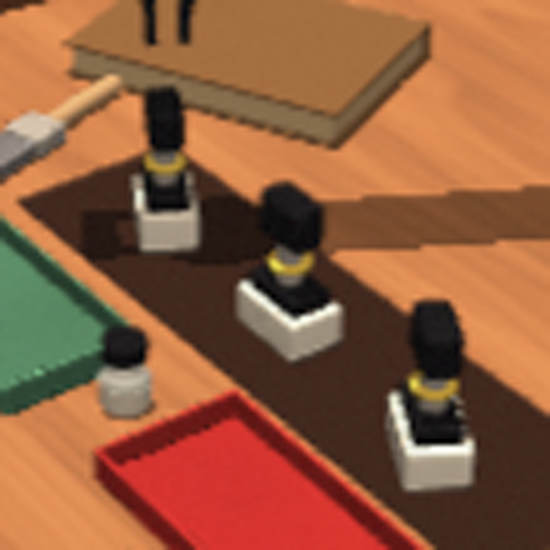

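All three rings sit clearly lower now: (165,160), (290,262) and (433,387) in the crop. The stamps haven't moved. Next I'll grasp C.

```bash
python3 -m handwheel '[[0,0,0,0,0,0],[0,0,0,0,0,0],[0,0,0,0,0,0],[0,0,0,0,0,0],[0,0.3,0,0,0,0],[0,0.3,0,0,0,0],[0,0.3,0,0,0,0],[0,0.3,0,0,0,0],[0,0.3,0,0,0,0],[0,0.2,0,0,0,0]]' 1
python3 -m handwheel '[[0,0,0,0,0,0],[0,0,0,0,0,0],[0,0,0,0,0,0],[0,0,0,0,0,0],[0,0,0,0,0,0],[0,0,0,0,0,0],[0,0,0,0,0,0],[0,0,0,0,0,0],[0,0,0,0,0,0],[0,0,0,0,0,0]]' -1
python3 -m handwheel '[[0,-0.02,0,0,0,0],[0,-0.04,0,0,0,0],[0,-0.08,0,0,0,0],[0,-0.16,0,0,0,0],[0,-0.2,0,0,0,0],[0,0,0,0,0,0]]'
```

```text
time_s: 13.0
ee_pos: [449.6, -177.7, 112.0]
tcp_rot: [-0.683, 0.683, -0.185, 0.184]
ft_force: [1.0, 1.0, -0.6]
finger_gap: 86.6
time_s: 14.0
ee_pos: [450.3, -178.0, 113.1]
tcp_rot: [-0.683, 0.683, -0.184, 0.184]
ft_force: [1.0, 0.0, -0.2]
finger_gap: 29.7
time_s: 14.6
ee_pos: [451.0, -178.3, 139.6]
tcp_rot: [0.683, -0.683, 0.183, -0.185]
ft_force: [0.8, -0.7, -3.5]
finger_gap: 30.1
```

```bash
python3 -m handwheel '[[0,-0.3,0,0,0,0],[0,-0.4,0,0,0,0],[0,-0.3,0,0,0,0],[0,-0.15,0,0,0,0],[0,0,0,0,-0.7,0],[0,0,0,0,-0.9,0],[0,0,0,0,-0.9,0],[0,0,0,0,-0.9,0],[0,0,0,0,-0.9,0],[0,0,0,0,-0.45,0]]'
python3 -c "
from h import *
plan(565,-170,195,-.03);plan(616,239,195,-.03)"
```

```text
time_s: 15.6
ee_pos: [449.6, -177.8, 195.1]
tcp_rot: [0.707, -0.707, 0.01, -0.009]
ft_force: [-0.8, -0.2, -2.1]
finger_gap: 30.0
p [ 449.6 -177.8  195.1] th -0.027 tilt [-0.001  0.    -1.   ] F [-0.8 -0.2 -2.1] gap 30.0 turn 0.03 shift at th [2.3  0.   0.22] shift now [2.3  0.   0.22] t 15.6
p [ 449.6 -177.8  195.1] th -0.027 tilt [-0.001  0.    -1.   ] F [-0.8 -0.2 -2.1] gap 30.0 turn 0.03 shift at th [3.08 0.   8.43] shift now [3.1  0.   8.42] t 15.6
```

```bash
python3 -m handwheel '[[0.2,0,0,0,0,0],[0.4,0,0,0,0,0],[0.5,0,0,0,0,0],[0.5,0,0.1,0,0,0],[0.4,0,0.2,0,0,0],[0.3,0,0.4,0,0,0],[0.1,0,0.5,0,0,0],[0.05,0,0.6,0,0,0],[0.05,0,0.7,0,0,0],[0.05,0,0.7,0,0,0]]' >/dev/null
python3 -m handwheel '[[0.05,0,0.7,0,0,0],[0.05,0,0.7,0,0,0],[0.05,0,0.7,0,0,0],[0.05,0,0.7,0,0,0],[0.05,0,0.7,0,0,0],[0.05,0,0.6,0,0,0],[0.05,0,0.5,0,0,0],[0.05,0,0.3,0,0,0],[0.02,0,0.2,0,0,0],[0,0,0,0,0,0]]'
python3 -c "
from h import *
plan(616,239,118,-.03)"
```

```text
time_s: 17.6
ee_pos: [610.7, 233.7, 195.0]
tcp_rot: [-0.707, 0.707, -0.01, 0.01]
ft_force: [-0.2, 0.1, -2.7]
finger_gap: 29.6
p [610.7 233.7 195. ] th -0.028 tilt [-0. -0. -1.] F [-0.2  0.1 -2.7] gap 29.6 turn 0.02 shift at th [0.1  1.54 0.11] shift now [0.1  1.54 0.11] t 17.6
```

```bash
python3 -m handwheel '[[0.05,0.1,0.05,0,0,0],[0.05,0.2,0.06,0,0,0],[0,0.25,0,0,0,0],[0,0.25,0,0,0,0],[0,0.25,0,0,0,0],[0,0.2,0,0,0,0],[0,0.15,0,0,0,0],[0,0.1,0,0,0,0],[0,0.04,0,0,0,0],[0,0,0,0,0,0]]'
python3 -m handwheel '[[0,0.02,0,0,0,0],[0,0.02,0,0,0,0],[0,0.02,0,0,0,0],[0,0.02,0,0,0,0],[0,0,0,0,0,0],[0,0,0,0,0,0],[0,0,0,0,0,0]]'
```

```text
time_s: 18.6
ee_pos: [615.9, 237.9, 118.5]
tcp_rot: [0.707, -0.707, 0.01, -0.01]
ft_force: [-0.5, 0.0, -2.5]
finger_gap: 29.7
time_s: 19.3
ee_pos: [615.8, 237.9, 114.6]
tcp_rot: [0.707, -0.707, 0.01, -0.01]
ft_force: [-0.1, -0.3, -3.1]
finger_gap: 30.0
```

```bash
python3 -m handwheel '[[0,0.01,0,0,0,0],[0,0.01,0,0,0,0],[0,0.01,0,0,0,0],[0,0.01,0,0,0,0],[0,0,0,0,0,0],[0,0,0,0,0,0],[0,0,0,0,0,0]]'

```

```text
time_s: 20.0
ee_pos: [616.0, 238.0, 112.7]
tcp_rot: [0.707, -0.707, 0.01, -0.011]
ft_force: [-0.4, 0.3, 0.7]
finger_gap: 29.7
```

It's seated: the force has gone from -3 to about +0.7 N. I'll release it and go to B.

```bash
python3 -m handwheel '[[0,0,0,0,0,0],[0,0,0,0,0,0],[0,0,0,0,0,0],[0,0,0,0,0,0],[0,0,0,0,0,0],[0,-0.1,0,0,0,0],[0,-0.3,0,0,0,0],[0,-0.4,0,0,0,0],[0,-0.5,0,0,0,0],[0,-0.4,0,0,-0.3,0]]' 1
python3 -m handwheel '[[0,0,0,0,0,0]]'
python3 -c "
from h import *
plan(457,-6,112,0)"
```

```text
time_s: 21.0
ee_pos: [616.4, 237.9, 200.4]
tcp_rot: [0.707, -0.707, -0.002, 0.0]
ft_force: [-0.0, 0.1, -0.1]
finger_gap: 86.3
time_s: 21.1
ee_pos: [618.1, 238.3, 202.3]
tcp_rot: [0.708, -0.706, -0.003, -0.002]
ft_force: [0.6, -0.2, 0.2]
finger_gap: 86.8
p [618.1 238.3 202.3] th 0.002 tilt [ 0.007  0.004 -1.   ] F [ 0.6 -0.2  0.2] gap 86.8 turn 0.02 shift at th [-3.22  1.81 -4.89] shift now [-3.23  1.81 -4.88] t 21.1
```

```bash
python3 -m handwheel '[[-0.32,0,-0.49,0,0,0],[-0.32,0,-0.49,0,0,0],[-0.32,0,-0.49,0,0,0],[-0.32,0,-0.49,0,0,0],[-0.32,0,-0.49,0,0,0],[-0.32,0,-0.49,0,0,0],[-0.32,0,-0.49,0,0,0],[-0.32,0,-0.49,0,0,0],[-0.32,0,-0.48,0,0,0],[-0.3,0,-0.48,0,0,0]]' >/dev/null
python3 -m handwheel '[[0,0,0,0,0,0],[0,0,0,0,0,0],[0,0,0,0,0,0]]'
python3 -c "
from h import *
plan(457,-6,112,0)"
```

```text
time_s: 22.4
ee_pos: [457.8, -5.6, 197.6]
tcp_rot: [0.707, -0.707, -0.001, 0.001]
ft_force: [0.1, -0.3, -1.1]
finger_gap: 87.0
p [457.8  -5.6 197.6] th 0.003 tilt [ 0.001  0.    -1.   ] F [ 0.1 -0.3 -1.1] gap 87.0 turn 0.03 shift at th [-0.02  1.71 -0.01] shift now [-0.02  1.71 -0.01] t 22.4
```

```bash
python3 -m handwheel '[[0,0.3,0,0,0,0],[0,0.3,0,0,0,0],[0,0.3,0,0,0,0],[0,0.3,0,0,0,0],[0,0.3,0,0,0,0],[0,0.2,0,0,0,0],[0,0,0,0,0,0]]' 1
python3 -m handwheel '[[0,0,0,0,0,0],[0,0,0,0,0,0],[0,0,0,0,0,0],[0,0,0,0,0,0],[0,0,0,0,0,0],[0,0,0,0,0,0],[0,0,0,0,0,0],[0,0,0,0,0,0],[0,0,0,0,0,0],[0,0,0,0,0,0]]' -1
python3 -m handwheel '[[0,-0.02,0,0,0,0],[0,-0.04,0,0,0,0],[0,-0.08,0,0,0,0],[0,-0.16,0,0,0,0],[0,-0.3,0,0,0,0],[0,-0.4,0,0,0,0],[0,-0.4,0,0,0,0],[0,-0.25,0,0,0.3,0],[0,0,0,0,0,0]]'
python3 -c "
from h import *
plan(613,121,195,-.03)"
```

```text
time_s: 23.1
ee_pos: [456.7, -5.8, 111.3]
tcp_rot: [-0.707, 0.707, 0.0, -0.002]
ft_force: [-0.0, -0.5, 0.4]
finger_gap: 86.7
time_s: 24.1
ee_pos: [457.6, -6.4, 112.6]
tcp_rot: [0.707, -0.707, -0.001, 0.0]
ft_force: [0.9, 0.3, -0.6]
finger_gap: 30.0
time_s: 25.0
ee_pos: [458.5, -6.5, 197.0]
tcp_rot: [0.708, -0.707, 0.009, -0.012]
ft_force: [0.5, -0.5, -2.4]
finger_gap: 30.1
p [458.5  -6.5 197. ] th -0.029 tilt [ 0.004  0.001 -1.   ] F [ 0.5 -0.5 -2.4] gap 30.1 turn 0.01 shift at th [3.01 0.04 2.64] shift now [3.01 0.04 2.64] t 25.0
```

```bash
python3 -m handwheel '[[0.2,0,0.2,0,0,0],[0.4,0,0.4,0,0,0],[0.5,0,0.45,0,0,0],[0.5,0,0.45,0,0,0],[0.5,0,0.45,0,0,0],[0.45,0,0.4,0,0,0],[0.3,0,0.2,0,0,0],[0.16,0,0.09,0,0,0],[0,0,0,0,0,0],[0,0,0,0,0,0]]'
python3 -m handwheel '[[0,0.1,0,0,0,0],[0,0.2,0,0,0,0],[0,0.25,0,0,0,0],[0,0.25,0,0,0,0],[0,0.25,0,0,0,0],[0,0.2,0,0,0,0],[0,0.15,0,0,0,0],[0,0.1,0,0,0,0],[0,0.06,0,0,0,0],[0,0,0,0,0,0]]'
```

```text
time_s: 26.0
ee_pos: [610.7, 120.2, 194.2]
tcp_rot: [-0.707, 0.707, -0.011, 0.01]
ft_force: [-0.5, 0.1, -2.9]
finger_gap: 29.6
time_s: 27.0
ee_pos: [611.5, 121.1, 116.8]
tcp_rot: [-0.707, 0.707, -0.01, 0.01]
ft_force: [0.6, 0.3, -2.8]
finger_gap: 30.1
```

```bash
python3 -m handwheel '[[0,0.02,0,0,0,0],[0,0.02,0,0,0,0],[0,0.01,0,0,0,0],[0,0.01,0,0,0,0],[0,0,0,0,0,0],[0,0,0,0,0,0]]'
```

```text
time_s: 27.6
ee_pos: [611.6, 121.1, 114.1]
tcp_rot: [0.707, -0.707, 0.01, -0.01]
ft_force: [-0.6, -0.6, -2.6]
finger_gap: 29.7
```

```bash
python3 -m handwheel '[[0,0.01,0,0,0,0],[0,0.01,0,0,0,0],[0,0.01,0,0,0,0],[0,0.01,0,0,0,0],[0,0,0,0,0,0],[0,0,0,0,0,0]]'
```

```text
time_s: 28.2
ee_pos: [611.8, 121.1, 112.3]
tcp_rot: [0.707, -0.707, 0.01, -0.011]
ft_force: [-0.7, 0.3, 0.9]
finger_gap: 29.9
```

B is seated. I'll release it and go over A, turning to -0.54 (about 4.9 units).

```bash
python3 -m handwheel '[[0,0,0,0,0,0],[0,0,0,0,0,0],[0,0,0,0,0,0],[0,0,0,0,0,0],[0,0,0,0,0,0],[0,-0.1,0,0,0,0],[0,-0.3,0,0,0,0],[0,-0.4,0,0,0,0],[0,-0.5,0,0,0,0],[0,-0.4,0,0,0,0]]' 1
python3 -m handwheel '[[0,0,0,0,0.9,0],[0,0,0,0,1,0],[0,0,0,0,1,0],[0,0,0,0,1,0],[0,0,0,0,1,0],[0,0,0,0,0,0]]'
python3 -c "
from h import *
plan(471,173.5,112,-.54)"
```

```text
time_s: 29.2
ee_pos: [612.2, 121.0, 199.7]
tcp_rot: [0.707, -0.707, 0.01, -0.011]
ft_force: [0.3, 0.6, -0.0]
finger_gap: 86.6
time_s: 29.8
ee_pos: [611.9, 121.2, 198.2]
tcp_rot: [0.681, -0.681, 0.189, -0.19]
ft_force: [-0.4, -0.2, 0.2]
finger_gap: 86.6
p [611.9 121.2 198.2] th -0.542 tilt [ 0.001  0.    -1.   ] F [-0.4 -0.2  0.2] gap 86.6 turn -0.02 shift at th [-2.95  1.72 -0.55] shift now [-2.95  1.72 -0.56] t 29.8
```

```bash
python3 -m handwheel '[[-0.4,0,-0.08,0,0,0],[-0.4,0,-0.08,0,0,0],[-0.4,0,-0.08,0,0,0],[-0.4,0,-0.08,0,0,0],[-0.4,0,-0.08,0,0,0],[-0.4,0,-0.08,0,0,0],[-0.35,0,-0.08,0,0,0],[-0.2,0,0,0,0,0],[0,0,0,0,0,0],[0,0,0,0,0,0]]'
python3 -m handwheel '[[0,0.3,0,0,0,0],[0,0.3,0,0,0,0],[0,0.3,0,0,0,0],[0,0.3,0,0,0,0],[0,0.3,0,0,0,0],[0,0.2,0,0,0,0],[0,0,0,0,0,0]]' 1
python3 -m handwheel '[[0,0,0,0,0,0],[0,0,0,0,0,0],[0,0,0,0,0,0],[0,0,0,0,0,0],[0,0,0,0,0,0],[0,0,0,0,0,0],[0,0,0,0,0,0],[0,0,0,0,0,0],[0,0,0,0,0,0],[0,0,0,0,0,0]]' -1
python3 -m handwheel '[[0,-0.02,0,0,0,0],[0,-0.04,0,0,0,0],[0,-0.08,0,0,0,0],[0,-0.16,0,0,0,0],[0,-0.3,0,0,0,0],[0,-0.4,0,0,0,0],[0,-0.4,0,0,0,0],[0,-0.25,0,0,0,0],[0,0,0,0,0,0]]'
python3 -m handwheel '[[0,0,0,0,-0.6,0],[0,0,0,0,-0.9,0],[0,0,0,0,-0.9,0],[0,0,0,0,-0.9,0],[0,0,0,0,-0.9,0],[0,0,0,0,-0.65,0],[0,0,0,0,0,0]]'
python3 -c "
from h import *
plan(626,-170,197,-.03)"
```

```text
time_s: 30.8
ee_pos: [471.6, 173.3, 197.6]
tcp_rot: [0.682, -0.681, 0.189, -0.19]
ft_force: [-0.6, 0.6, -0.1]
finger_gap: 87.3
time_s: 31.5
ee_pos: [470.7, 172.5, 110.9]
tcp_rot: [-0.68, 0.682, -0.19, 0.189]
ft_force: [-1.0, 0.1, 0.3]
finger_gap: 87.1
time_s: 32.5
ee_pos: [471.0, 173.2, 112.1]
tcp_rot: [0.681, -0.681, 0.189, -0.19]
ft_force: [0.4, -1.0, -1.0]
finger_gap: 30.1
time_s: 33.4
ee_pos: [471.9, 173.7, 196.4]
tcp_rot: [0.682, -0.68, 0.188, -0.19]
ft_force: [0.1, -0.1, -3.3]
finger_gap: 30.0
time_s: 34.1
ee_pos: [470.1, 173.0, 193.6]
tcp_rot: [-0.707, 0.707, -0.013, 0.012]
ft_force: [-0.1, 0.1, -2.2]
finger_gap: 30.1
p [470.1 173.  193.6] th -0.035 tilt [-0.002 -0.001 -1.   ] F [-0.1  0.1 -2.2] gap 30.1 turn -0.05 shift at th [ 3.32 -0.07 -6.76] shift now [ 3.35 -0.07 -6.75] t 34.1
```

```bash
python3 -m handwheel '[[0.05,0,-0.2,0,0,0],[0.1,0,-0.4,0,0,0],[0.15,0,-0.5,0,0,0],[0.2,0,-0.5,0,0,0],[0.25,0,-0.5,0,0,0],[0.25,0,-0.5,0,0,0],[0.3,0,-0.5,0,0,0],[0.3,0,-0.5,0,0,0],[0.3,0,-0.5,0,0,0],[0.3,0,-0.5,0,0,0]]' >/dev/null
python3 -m handwheel '[[0.3,0,-0.5,0,0,0],[0.3,0,-0.5,0,0,0],[0.2,0,-0.5,0,0,0],[0.2,0,-0.4,0,0,0],[0.1,0,-0.2,0,0,0],[0.02,0,-0.05,0,0,0],[0,0,0,0,0,0],[0,0,0,0,0,0]]'
python3 -c "
from h import *
plan(626,-170,118,-.03)"
```

```text
time_s: 35.9
ee_pos: [624.7, -168.2, 194.2]
tcp_rot: [0.707, -0.707, 0.012, -0.011]
ft_force: [0.0, -0.2, -3.4]
finger_gap: 29.9
p [ 624.7 -168.2  194.2] th -0.033 tilt [-0.001  0.001 -1.   ] F [ 0.  -0.2 -3.4] gap 29.9 turn -0.03 shift at th [ 0.03  1.52 -0.04] shift now [ 0.03  1.52 -0.04] t 35.9
```

```bash
python3 -m handwheel '[[0,0.1,0,0,0,0],[0,0.2,0,0,0,0],[0,0.25,0,0,0,0],[0,0.25,0,0,0,0],[0,0.25,0,0,0,0],[0,0.2,0,0,0,0],[0,0.15,0,0,0,0],[0,0.1,0,0,0,0],[0,0.06,0,0,0,0],[0,0,0,0,0,0]]'
python3 -m handwheel '[[0,0.02,0,0,0,0],[0,0.02,0,0,0,0],[0,0.01,0,0,0,0],[0,0,0,0,0,0],[0,0,0,0,0,0]]'
```

```text
time_s: 36.9
ee_pos: [625.0, -169.8, 116.3]
tcp_rot: [0.707, -0.707, 0.012, -0.012]
ft_force: [-0.4, 0.0, -2.0]
finger_gap: 30.1
time_s: 37.4
ee_pos: [625.0, -169.8, 114.1]
tcp_rot: [0.707, -0.707, 0.012, -0.012]
ft_force: [0.5, -0.0, -2.8]
finger_gap: 29.8
```

```bash
python3 -m handwheel '[[0,0.01,0,0,0,0],[0,0.01,0,0,0,0],[0,0.01,0,0,0,0],[0,0.01,0,0,0,0],[0,0,0,0,0,0],[0,0,0,0,0,0]]'
python3 -m handwheel '[[0,0,0,0,0,0],[0,0,0,0,0,0],[0,0,0,0,0,0],[0,0,0,0,0,0],[0,0,0,0,0,0],[0,-0.1,0,0,0,0],[0,-0.3,0,0,0,0],[0,-0.4,0,0,0,0],[0,-0.5,0,0,0,0],[0,-0.5,0,0,0,0]]' 1
python3 -m handwheel '[[-0.6,-0.3,0,0,0,0],[-0.6,-0.3,0,0,0,0],[-0.6,0,0,0,0,0],[-0.4,0,0,0,0,0],[0,0,0,0,0,0],[0,0,0,0,0,0],[0,0,0,0,0,0]]'
python3 - <<'E'
from h import *
im={n:arm.grab_frame(n) for n in("scene","top")}
s=im["scene"]; 
cv2.imwrite("pics/f.png",np.vstack([cv2.resize(s[165:295,200:360],(560,455),interpolation=cv2.INTER_CUBIC)]))
cv2.imwrite("pics/ft.png",im["top"])
for p in([616,239,-.03],[612,121,-.03],[626,-170,-.03]):
    print([(n,np.round(v[0],2),round(v[1],2)) for n in("scene",) for v in [fit({n:im[n]},white,stampmask,p,4)]])
print(arm.get_obs()["ft_force"],arm.get_obs()["time_s"])
E
```

```text
time_s: 38.0
ee_pos: [625.3, -169.8, 112.6]
tcp_rot: [0.707, -0.707, 0.012, -0.013]
ft_force: [-1.0, 0.9, 4.4]
finger_gap: 29.8
time_s: 39.0
ee_pos: [625.1, -170.1, 204.2]
tcp_rot: [-0.707, 0.707, -0.012, 0.013]
ft_force: [-0.0, 0.1, -0.0]
finger_gap: 86.5
time_s: 39.7
ee_pos: [516.4, -165.9, 232.6]
tcp_rot: [-0.707, 0.707, -0.011, 0.013]
ft_force: [-0.2, -0.6, -0.4]
finger_gap: 87.0
[('scene', array([ 6.1315e+02,  2.3731e+02, -8.0000e-02]), np.float64(0.24))]
[('scene', array([ 6.0826e+02,  1.2088e+02, -8.0000e-02]), np.float64(0.19))]
[('scene', array([ 6.3829e+02, -1.6167e+02,  4.4000e-01]), np.float64(0.63))]
[0.2421439  0.05142411 0.52177467] 39.8
```

View pics/f.png

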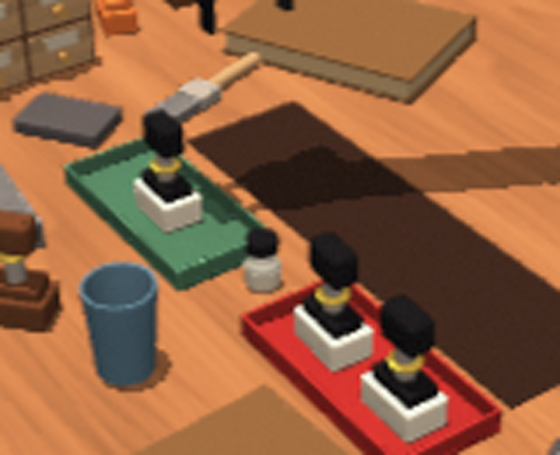

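View pics/ft.png

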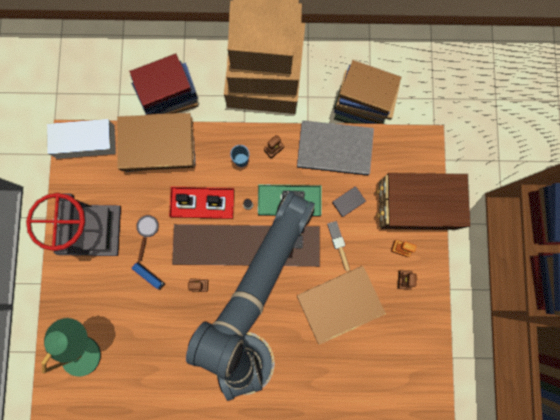

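The view shows one stamp standing in the green tray at (168,195). Two stand in the red tray at (333,330) and (403,395), all upright, with their rings low on the tubes. The ink jar and the rest are where they were, and the arm is clear.

```bash
python3 -c "
from station import arm
print(arm.job_done(), arm.get_obs()['time_s'])"
```

```text
the job is handed in; nothing more can be done
the job is handed in; nothing more can be done
```

I tested all three stamps, sorted them into the trays and handed the job in at about 40 s of the 72 s allowed. No verdict came back.

| Stamp (start position) | Push force | Spring | Placed in |
|---|---|---|---|
| Left (y≈174) | about 10 N at 12 mm, 12 N at 16 mm | stiff | green tray, centre |
| Middle (y≈-6) | 2.2 N at 16 mm | weak | red tray |
| Right (y≈-179) | 2.7 N at 16 mm | weak | red tray |

- **Final picture:** All three stand upright inside their trays with their rings clearly lowered. I saw nothing else on the desk moved, and the gripper was clear and touching nothing.
- **Rings:** I judged them by eye in the pictures. The pushes of about 16 mm should leave them about 15 mm down.
- **Setting down:** The forces I read as each stamp touched down were under 5 N.
- **Position checks:** The outline fit agreed to within 4 mm for the two stamps in the red tray. It failed for the one in the green tray (poor match, implausible angle, perhaps because of the green background). That stamp's position rests on the release pose (625,-170), within 1 mm of the fitted tray centre, and on the picture.

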